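# Open a clamped storage box and pack jar stoppers in it

## Task

First move every jar that stands on the box's lid to the round bamboo trivet, upright; then slide the steel fork fully home so that it holds the box base down, and only then draw the tight lid straight up and off, leaving the base down on its stand, and stand the lid right way up on the middle of the cork mat. Then pack all the loose stoppers into the open box, each standing on its floor the same way up as you found it, in one row along the middle of the box's length, alternately head down and head up and close together so that the raised heads overlap the lowered ones. Leave the fork home, and leave the canister, the honey jar and the utensil holder where they are.

Things in the scene. Friction and masses are not known exactly. Their poses are not given: they have to be found in the camera images.
- jar1_c (a point): Amber glass jar with a bamboo top, upright cylinder 44 mm across (top 46 mm) and 70 mm tall, on the box lid's top near one end. Point: its centre, half-way up; z up. Absent in some starts (then not to be dealt with).
- jar2_c (a point): The same kind of jar, near the other end of the lid; centre, half-way up; z up. Absent in some starts; at least one of the two jars is there.
- trivet_top (a point): Round bamboo trivet, 156 mm across, 12 mm thick, fixed; point at the middle of its top face.
- base_in (a point): Plain metal box base, an open tray: point at the centre of its inner floor, 14 mm above the work surface; z up, y along its length, x across it towards the fork's handle. Inside 192 mm (y) by 125 mm (x); walls 3 mm thick rise 49 mm above the inner floor. At both y ends a foot ear (36 mm in x, 8 mm thick) sticks out past the lid. Loose, 0.45 kg, between low rails on a fixed stand board.
- fork (a joint): Travel of the two-tined steel fork on the stand, m: near 0 = drawn back, base free; 0.05 = home at its stop, tines over the base's ears so it cannot rise. Grows as the fork moves along the base's -x, towards the robot; about 3 N of friction, stays where left.
- fork_grip (a point): Upright wooden grip of the fork, 18 mm (base x) by 32 mm (base y), rising from 18 to 70 mm above the work surface; point on its axis 52 mm above the work surface. It stands beyond the box, on the side away from the robot, and moves with the fork.
- lid_grip (a point): Wooden fin handle on the lid's top: 14 mm thick (lid x), 50 mm long (lid y), 36 mm high. Point in the fin, 14 mm below its top and 68 mm above the lower edge of the lid's skirt; z up. Sprung pads grip the base: drawing the lid off takes 7 to 14 N more than its weight, and lifts the base too unless the fork holds it; free after a straight rise of 45 mm.
- mat_top (a point): Cork mat, 160 mm (x) by 220 mm (y), 4 mm thick, fixed; point at the middle of its top face.
- lid: Deep plain metal lid, 208 mm (y) by 141 mm (x), with a skirt 42 mm deep over the base's walls and a 4 mm top; 0.3 kg. Origin at the centre of the skirt's lower edge, z up. Seated, its top face is 67 mm above the work surface.
- stopper_low1_c (a point): Bamboo jar stopper, 46 mm tall: a round head 52 mm across and 12 mm thick, and a round plug 28 mm across and 34 mm long. This one stands head down, plug up, on the work surface. Point on its axis, half-way up; z up. One of the four stoppers may be absent.
- stopper_high1_c (a point): Bamboo jar stopper, 46 mm tall: a round head 52 mm across and 12 mm thick, and a round plug 28 mm across and 34 mm long. This one stands head up, on its plug, on the work surface. Point on its axis, half-way up; z up. One of the four stoppers may be absent.
- stopper_low2_c (a point): Bamboo jar stopper, 46 mm tall: a round head 52 mm across and 12 mm thick, and a round plug 28 mm across and 34 mm long. This one stands head down, plug up, on the work surface. Point on its axis, half-way up; z up. One of the four stoppers may be absent.
- stopper_high2_c (a point): Bamboo jar stopper, 46 mm tall: a round head 52 mm across and 12 mm thick, and a round plug 28 mm across and 34 mm long. This one stands head up, on its plug, on the work surface. Point on its axis, half-way up; z up. One of the four stoppers may be absent.
- canister: Square clear canister with a white top, 106 mm wide, 132 mm tall, a bystander; origin under its centre.
- honey_jar: Amber jar 70 mm across, 100 mm tall, a bystander; origin under its centre.
- caddy: White utensil holder, 100 mm square, 110 mm tall with spoons standing out to 310 mm, a bystander; origin under its centre.
Not all that is in view belongs to the job. Leave any turquoise look-alike of the part that bears stopper_low1_c alone.

How it is judged:
On the way, in this order (a step that is already met when the one before it is completed fails the run):
1. the jars stand on the trivet (horizontal distance between each of jar1_c, jar2_c and trivet_top below 0.07 m and z of jar1_c in the frame of trivet_top between 0.029 and 0.041 m and angle between each of jar1_c, jar2_c's own z axis and vertical below 0.1 rad and z of jar2_c in the frame of trivet_top between 0.029 and 0.041 m), for 0.2 s.
2. the fork is home over the base's foot, the lid still on (value of joint fork above 0.043 m and z of lid_grip in the frame of base_in below 0.085 m), for 0.2 s.
3. the lid is drawn clear of the base, which stays down (value of joint fork above 0.043 m and height (world z) of base_in below 0.022 m and angle between base_in's own z axis and vertical below 0.06 rad and z of lid_grip in the frame of base_in above 0.122 m), for 0.1 s.
At the end, for the whole second after the job is handed in: Jars upright on trivet (within 70 mm of its middle); fork home (43 mm); base down; lid upright on mat within 30 mm; all stoppers upright on the box floor (5 mm), within 20 mm of its long middle line, each within 54 mm of one of the other way up, same kinds over 75 mm apart (all of step 1 and value of joint fork above 0.043 m and height (world z) of base_in below 0.022 m and angle between each of base_in, lid_grip's own z axis and vertical below 0.06 rad and horizontal distance between lid_grip and mat_top below 0.03 m and z of lid_grip in the frame of mat_top between 0.06 and 0.076 m and linear speed of lid below 0.02 m/s and x of stopper_low1_c in the frame of base_in between -0.02 and 0.02 m and y of stopper_low1_c in the frame of base_in between -0.096 and 0.096 m and z of stopper_low1_c in the frame of base_in between 0.017 and 0.028 m and angle between each of stopper_low1_c, stopper_low2_c, stopper_high1_c, stopper_high2_c's own z axis and vertical below 0.1 rad and x of stopper_low2_c in the frame of base_in between -0.02 and 0.02 m and y of stopper_low2_c in the frame of base_in between -0.096 and 0.096 m and z of stopper_low2_c in the frame of base_in between 0.017 and 0.028 m and x of stopper_high1_c in the frame of base_in between -0.02 and 0.02 m and y of stopper_high1_c in the frame of base_in between -0.096 and 0.096 m and z of stopper_high1_c in the frame of base_in between 0.017 and 0.028 m and x of stopper_high2_c in the frame of base_in between -0.02 and 0.02 m and y of stopper_high2_c in the frame of base_in between -0.096 and 0.096 m and z of stopper_high2_c in the frame of base_in between 0.017 and 0.028 m and horizontal distance between stopper_low1_c and stopper_low2_c above 0.075 m and (horizontal distance between stopper_low1_c and stopper_high1_c below 0.054 m or horizontal distance between stopper_low1_c and stopper_high2_c below 0.054 m) and (horizontal distance between stopper_low2_c and stopper_high1_c below 0.054 m or horizontal distance between stopper_low2_c and stopper_high2_c below 0.054 m) and horizontal distance between stopper_high1_c and stopper_high2_c above 0.075 m and (horizontal distance between stopper_high1_c and stopper_low1_c below 0.054 m or horizontal distance between stopper_high1_c and stopper_low2_c below 0.054 m) and (horizontal distance between stopper_high2_c and stopper_low1_c below 0.054 m or horizontal distance between stopper_high2_c and stopper_low2_c below 0.054 m)); the robot touches nothing.
It fails at once if the box base is lifted or tipped (height (world z) of base_in above 0.032 m or angle between base_in's own z axis and vertical above 0.15 rad).
It fails at once if a bystander is moved more than 30 mm or tipped (distance of any of canister, honey_jar, caddy from where it was at the start of the episode above 0.03 m or angle between any of canister, honey_jar, caddy's own z axis and vertical above 0.3 rad).
Of jar1, jar2 only 1 to 2 are there at a start; the rules pass over those that are not, and their reading is None.
Of stopper_low1, stopper_low2, stopper_high1, stopper_high2 only 3 to 4 are there at a start; the rules pass over those that are not, and their reading is None.
At some moment in a run one of lid may be knocked a few centimetres aside while the robot is not near it.
It also fails if it takes over 210 s, if anything falls off the work surface, if the arm or the gripper's body presses on something with over 40 N, if the wrist force passes 120 N, or if a joint passes its speed limit or range.

## Robot

A 6-joint arm with a two-finger parallel gripper is mounted at the origin on the work surface. World frame = base frame: x ahead of the robot, y to its left, z up, the work surface at z = 0. Lengths are in m, angles in rad, forces in N, time in s.
With the tool pointing down it reaches from about 0.275 to 1 m from the base axis. Payload 8.4 kg.
Tool frame: the origin (TCP) lies midway between the tips of the shut fingers; the grasp point (between the pads) lies pinch_z behind it (pinch_z is the distance from the TCP to the grasp point, in m); z points along the fingers, y is the line along which they close (so a half turn about z gives the same grasp; the last joint's range is limited). The gripper opens to 85 mm and grips with 20 to 120 N. Pads are 22 mm wide; open, the fingers measure 114 mm over their backs; the gripper's body (76 mm by 85 mm) begins 54 mm behind the grasp point. The pads swing forward as they close: fully open they stand 13 mm farther back than shut.
Start: joints at [-1.146, 0.353, 1.633, -0, 1.155, -0.002], TCP at [0.259, -0.569, 0.231] pointing down, gripper open.
Joint ranges: [-2.63, 2.63], [-0.92, 2.1], [0.06, 2.66], [-1.3, 4.44], [0, 2.69], [-3.02, 3.02]. Speed limits (rad/s): [2.22, 2.22, 2.79, 3.14, 3.14, 3.14].

## Interface

Orientations are given as a rotation vector (axis times angle).
In Python, from bench import get_state, read_camera, camera_info, finish_job, pinch_z gives the robot as it stands.
- The arm moves only by the tool send_rows, never from a script. Its argument "targets" is a list that holds one entry, the list of rows, each a list of 7 numbers: the turn, a rotation vector about the tool's x, y, z in degrees, then the shift along the tool's x, y, z in cm, then the finger opening in cm, from 0 to 8.54. A call has 1 to 12 rows; each row shifts and turns the commanded pose from where the row before left it, along the tool's axes as they then stand; what a row does not reach is not made up. A row lasts 1/12 s, in which the tool goes at most 41.7 mm and 7.16 degrees, less where a joint would pass 70% of its speed; a pose out of reach is approached as far as the arm can. A call with a gripper value outside its range is refused whole. The fingers move at their own pace and stop on an object; "squeeze" is the grip in N (left out, the last holds). Time passes only in rows, so rows that do not move let the fingers close. It gives the time, the measured TCP pose, the force, the opening and the grip force at its end, in the units of the state.
- get_state(): the state, without advancing time (a new reading comes with each control period).
- read_camera(name): name is "side" or "top" or "wrist"; returns the picture (480x640x3 uint8, red, green, blue); there is no depth.
- camera_info(name): a dict with "camera_matrix" (3x3 intrinsics, pixels), "rvec" (rotation vector, rad) and "tvec" (3), from world to camera coordinates, as OpenCV has them. Camera axes: x right, y down, z forward; pixel columns grow to the right and rows downward; lengths in m; the calibration is good to about 2 mm. The wrist camera is an equidistant fisheye: a pixel r from the principal point sees the ray r / f radians off the axis. A picture is of the moment at which its call begins: read the wrist's pose just before it. camera_info takes no time and is no camera call; for the wrist camera it gives the pose at the moment of the call.
- finish_job(): hands the job in; it is judged then, once.
The state is a dict: "time": time; "q": joint angles; "qvel": joint speeds; "effort": joint torques, N m; "tcp_pos": TCP position; "eef_rot": TCP orientation; "force": force on the tool from outside, world axes, zero at the start; "moment": the same for the moment, N m; "width": finger opening in m; "grip_force": force on a finger pad.
Only numpy, scipy, OpenCV 4.12 (cv2) and the standard library are available. Lean on these libraries where they do the work, as an engineer would, in place of code of your own. Each camera call takes 0.05 s, during which the arm holds its last target. There are 200 camera calls.

## Working session

There is one attempt and no reset: what is moved stays moved. The work goes in short steps, Python scripts to look and compute and a tool call to move; the robot and the scene stay as the last step left them, time stands still between calls to the robot, and variables do not carry over. Pictures are saved under pics/ and viewed, at most 14 in all, crops included, and the job is handed in when it is done.

Besides the shell and the picture viewer there is one more tool, called after "Call:" as a command line: name --argument value ..., lists and objects as JSON in quotes. send_rows: Moves the arm, as the interface text tells. Its arguments: {"type":"object","properties":{"targets":{"type":"array"},"squeeze":{"type":"number"}},"required":["targets"]}

```bash
mkdir -p pics
cat > h.py <<'E'
import numpy as np, cv2
from bench import *
def K(n):
    c=camera_info(n); R=cv2.Rodrigues(np.array(c['rvec'],float))[0]; return np.array(c['camera_matrix'],float),R,np.array(c['tvec'],float).ravel()
def ray(n,u,v,c=None):
    k,R,t=c or K(n); d=np.linalg.inv(k)@[u,v,1]
    if n=='wrist':
        m=np.array([d[0],d[1]]); r=np.hypot(*m); d=np.array([*(m/r*np.sin(r) if r>0 else m),np.cos(r)])
    return -R.T@t, R.T@d
def at(n,u,v,z,c=None):
    o,d=ray(n,u,v,c); return (o+d*(z-o[2])/d[2]).round(4)
def tri(n1,p1,n2,p2):
    o1,d1=ray(n1,*p1); o2,d2=ray(n2,*p2); s=np.linalg.lstsq(np.c_[d1,-d2],o2-o1,rcond=None)[0]
    a,b=o1+d1*s[0],o2+d2*s[1]; return ((a+b)/2).round(4), np.linalg.norm(a-b).round(4)
def px(n,P):
    k,R,t=K(n); p=R@np.array(P)+t
    if n=='wrist':
        r=np.hypot(p[0],p[1]); th=np.arctan2(r,p[2]); p=np.array([p[0]/r*th,p[1]/r*th,1])
    p=k@(p/p[2]); return p[:2].round(1)
def snap(n,f):
    im=cv2.cvtColor(read_camera(n),cv2.COLOR_RGB2BGR); cv2.imwrite('pics/'+f+'.png',im); return im
E
python3 - <<'E'
from h import *
snap('side','s0');snap('top','t0')
s=get_state();print(s,pinch_z)
for n in('side','top','wrist'):
    k,R,t=K(n);print(n,k.round(1).tolist(),(-R.T@t).round(3),R[2].round(3))
E
```

```text
{'time': 0.1, 'q': array([-1.14638040e+00,  3.53618893e-01,  1.63404513e+00,  1.96667340e-05,
        1.15520231e+00, -2.43417024e-03]), 'qvel': array([ 0.00153596, -0.00115672, -0.00097753,  0.00099658, -0.00097709,
        0.00183203]), 'effort': array([-1.32443336e-03, -6.06354690e+01, -3.42820859e+01, -1.16565507e-04,
        3.95071445e-03, -5.67568605e-06]), 'tcp_pos': array([ 0.25856588, -0.56854316,  0.23061803]), 'eef_rot': array([-3.06909543e+00, -6.65139151e-01,  3.91216941e-04]), 'force': array([0.91145565, 0.01124778, 0.29503569]), 'moment': array([ 0.02819814,  0.0102672 , -0.02363069]), 'grip_force': 0.0, 'width': 0.08542313350001961} 0.0187
side [[495.3, 0.0, 318.7], [0.0, 495.3, 242.0], [0.0, 0.0, 1.0]] [ 0.321 -1.034  0.98 ] [ 0.145  0.747 -0.649]
top [[605.8, 0.0, 328.4], [0.0, 605.8, 227.0], [0.0, 0.0, 1.0]] [0.378 0.028 2.006] [ 0.076  0.    -0.997]
wrist [[371.6, 0.0, 311.2], [0.0, 371.6, 239.2], [0.0, 0.0, 1.0]] [ 0.327 -0.537  0.375] [-0.271 -0.12  -0.955]
```

View pics/t0.png

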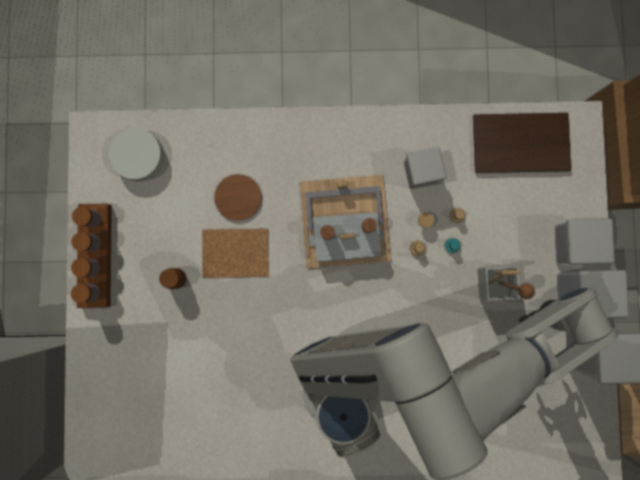

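View pics/s0.png

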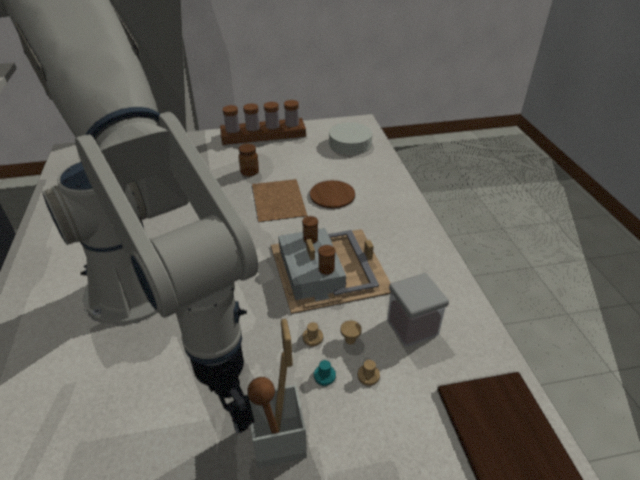

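Candidates, top view: jars at (328,232) and (369,226) on the lid (rack jars at left and the honey jar at (173,278) are not it). Stoppers at (428,220), (458,214), (418,247); the turquoise decoy is at (453,245). Trivet (238,198), mat (236,252), fork grip (344,187). Next, close crops.

Run:
```python
from h import *
t=cv2.imread('pics/t0.png');s=cv2.imread('pics/s0.png')
cv2.imwrite('pics/t0c.png',cv2.resize(t[165:285,295:475],(800,533),interpolation=2))
cv2.imwrite('pics/s0c.png',cv2.resize(s[200:400,260:460],(600,600),interpolation=2))
for n,u,v,z in [('top',238,198,.012),('top',236,252,.004),('side',332,194,.012),('side',278,200,.004)]: print(at(n,u,v,z))
```

```text
[0.6326 0.327  0.012 ]
[0.4541 0.3363 0.004 ]
[0.6295 0.3174 0.012 ]
[0.4462 0.3304 0.004 ]
```

View pics/t0c.png

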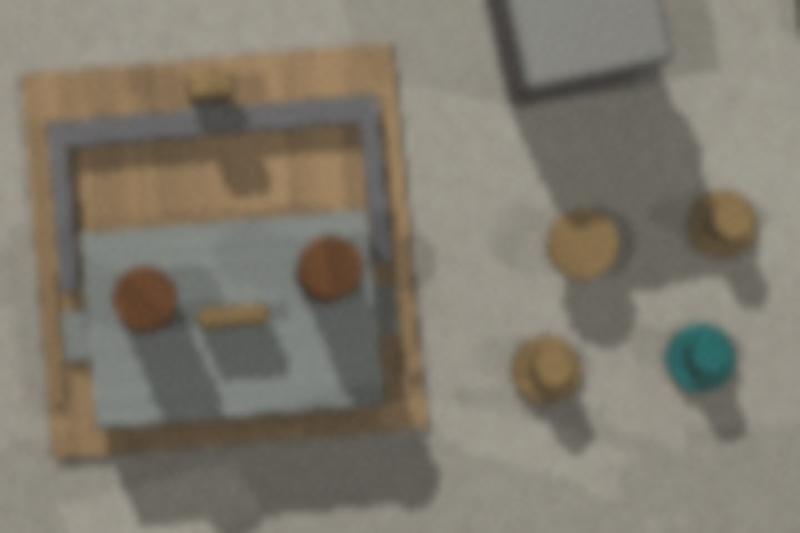

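View pics/s0c.png

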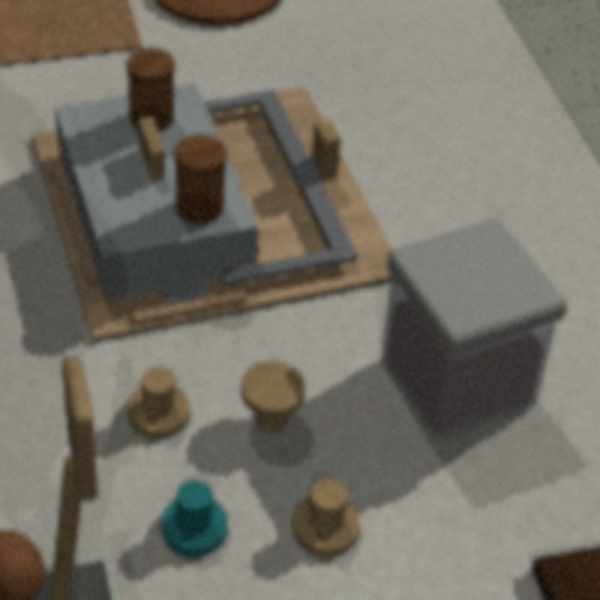

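Run:
```python
from h import *
T=lambda x,y:(295+x/4.444,165+y/4.444); S=lambda x,y:(260+x/3,200+y/3)
for nm,z,a,b in [('jarL',.137,(145,299),(152,66)),('jarR',.137,(330,268),(201,153)),('fin',.103,(233,313),(150,127)),('grip',.07,(211,84),(326,127)),
 ('high1',.046,(584,245),(273,383)),('low far',.046,(735,222),(328,490)),('low near',.046,(559,370),(158,377))]:
    print(nm,at('top',*T(*a),z),at('side',*S(*b),z),tri('top',T(*a),'side',S(*b)))
c=np.array([at('top',*T(*p),.067) for p in [(82,234),(365,212),(382,400),(100,427)]]);print(c,c.mean(0))
e=(c[0]-c[1])+(c[3]-c[2]);print('box yaw of y axis',np.degrees(np.arctan2(-e[0],e[1])))
d=np.array([.2,-.57,.23])
```

```text
jarL [0.5045 0.032  0.137 ] [0.5035 0.0237 0.137 ] (array([0.5049, 0.032 , 0.1304]), np.float64(0.0))
jarR [ 0.5236 -0.0972  0.137 ] [ 0.5228 -0.1031  0.137 ] (array([ 0.5239, -0.0976,  0.132 ]), np.float64(0.0))
fin [ 0.4956 -0.0301  0.103 ] [ 0.4928 -0.0215  0.103 ] (array([ 0.4933, -0.0296,  0.11  ]), np.float64(0.0037))
grip [ 0.6643 -0.0188  0.07  ] [ 0.6619 -0.0162  0.07  ] (array([ 0.6626, -0.0184,  0.072 ]), np.float64(0.0028))
high1 [ 0.5439 -0.2892  0.046 ] [ 0.5438 -0.2873  0.046 ] (array([ 0.5435, -0.2889,  0.048 ]), np.float64(0.0003))
low far [ 0.5586 -0.4001  0.046 ] [ 0.5594 -0.3955  0.046 ] (array([ 0.5581, -0.399 ,  0.0511]), np.float64(0.0))
low near [ 0.4529 -0.2682  0.046 ] [ 0.4542 -0.263   0.046 ] (array([ 0.4531, -0.2674,  0.0514]), np.float64(0.0008))
[[ 0.5572  0.0768  0.067 ]
 [ 0.5691 -0.1282  0.067 ]
 [ 0.433  -0.137   0.067 ]
 [ 0.4176  0.0663  0.067 ]] [ 0.494225 -0.030525  0.067   ]
box yaw of y axis 3.8252512273043737
```

Call:
send_rows --targets '[[[0,0,0,0,0,-4,8.5],[0,0,0,0,0,-4,8.5],[0,0,0,0,0,-4,8.5],[0,0,0,0,0,-4,8.5],[0,0,-7,0,0,0,8.5],[0,0,-7,0,0,0,8.5],[0,0,-7,0,0,0,8.5],[0,0,-7,0,0,0,8.5],[0,0,-7,0,0,0,8.5],[0,0,-7,0,0,0,8.5],[0,0,-7,0,0,0,8.5],[0,0,-7,0,0,0,8.5]]]'

```text
time: 1.1
tcp_pos: [0.2586, -0.5688, 0.3908]
eef_rot: [-2.392, -2.036, -0.0]
force: [-0.5, 0.2, 0.4]
width: 0.0851
grip_force: 0.0
```

```bash
cat >> h.py <<'E'
from scipy.spatial.transform import Rotation as Ro
def pose():
    s=get_state(); R=Ro.from_rotvec(s['eef_rot']); return s['tcp_pos'],R
def need(P,yaw=93.6,label=''):
    "turn (deg, tool axes) then shift (cm) in the tool axes after the turn, to bring TCP to P pointing down"
    p,R=pose(); y=np.radians(yaw); G=np.array([[np.cos(y),np.sin(y),0],[np.sin(y),-np.cos(y),0],[0,0,-1]]).T
    print(label,'turn',np.degrees((R.inv()*Ro.from_matrix(G)).as_rotvec()).round(1),'shift cm',(G.T@(np.array(P)-p)*100).round(2),'tcp',p.round(4))
E
python3 - <<'E'
from h import *
need([.5045,.031,.25])
E
```

```text
turn [ -0.   -0.  -12.8] shift cm [58.31 28.3  14.08] tcp [ 0.2586 -0.5688  0.3908]
```

Call:
send_rows --targets '[[[0,0,-6.4,0,0,0,8.5],[0,0,-6.4,0,0,0,8.5],[0,0,0,3.4,1.6,0,8.5],[0,0,0,3.4,1.6,0,8.5],[0,0,0,3.4,1.6,0,8.5],[0,0,0,3.4,1.6,0,8.5],[0,0,0,3.4,1.6,0,8.5],[0,0,0,3.4,1.6,0,8.5],[0,0,0,3.4,1.6,0,8.5],[0,0,0,3.4,1.6,0,8.5],[0,0,0,3.4,1.6,0,8.5],[0,0,0,3.4,1.6,0,8.5]]]'

```text
time: 2.1
tcp_pos: [0.3992, -0.2186, 0.3912]
eef_rot: [-2.158, -2.283, 0.0]
force: [0.5, -0.0, 0.2]
width: 0.0851
grip_force: 0.0
```

Call:
send_rows --targets '[[[0,0,0,3,1.5,-0.0,8.5],[0,0,0,3,1.5,0,8.5],[0,0,0,3,1.5,1,8.5],[0,0,0,3,1.5,1,8.5],[0,0,0,3,1.5,1,8.5],[0,0,0,3,1.5,1,8.5],[0,0,0,3,1.5,1,8.5],[0,0,0,3,1.5,1,8.5],[0,0,0,0,0,2,8.5],[0,0,0,0,0,2,8.5],[0,0,0,0,0,2,8.5],[0,0,0,0,0,2,8.5]]]'

```text
time: 3.1
tcp_pos: [0.505, 0.0264, 0.2501]
eef_rot: [-2.156, -2.284, 0.001]
force: [0.5, 0.5, -0.6]
width: 0.0851
grip_force: 0.0
```

Run:
```python
from h import *
im=snap('wrist','w1'); 
need([.5045,.031,.084])
for P in [[.5045,.031,.137],[.5238,-.098,.137],[.494,-.03,.103]]: print(px('wrist',P))
```

```text
turn [-0.3 -0.  -0.3] shift cm [ 0.48  0.19 16.23] tcp [0.5029 0.0261 0.2463]
[315.4 230.5]
[328.7 377.8]
[298.5 288. ]
```

View pics/w1.png

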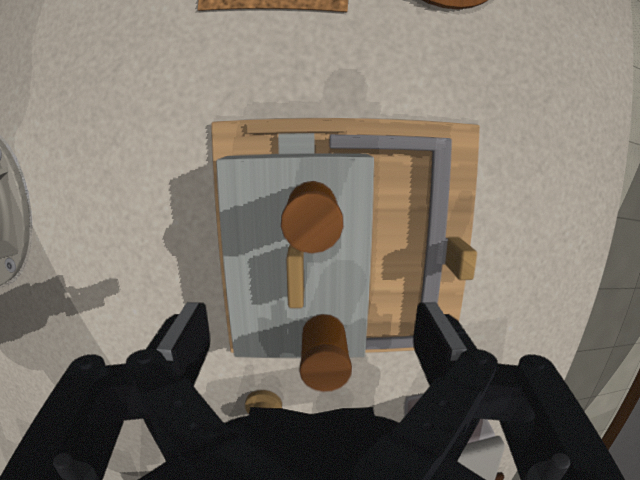

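Run:
```python
from h import *
a=cv2.imread('pics/w1.png'); c=K('wrist'); b=snap('wrist','w2'); print(pose()[0])
for p in [(312,217),(326,367),(296,277)]:
    x,y=p; t=a[y-28:y+28,x-28:x+28]; r=cv2.matchTemplate(b[y-60:y+60,x-60:x+60],t,5); m=cv2.minMaxLoc(r)[3]; q=(x-60+m[0]+28,y-60+m[1]+28)
    print(q,at('wrist',*q,.103 if x==296 else .137,c))
```

```text
[0.50311519 0.02604591 0.24818198]
(316, 218) [0.5044 0.0401 0.137 ]
(329, 370) [ 0.5233 -0.0895  0.137 ]
(299, 279) [ 0.494  -0.0216  0.103 ]
```

Call:
send_rows --targets '[[[0,0,0,0.5,0.1,0,8.5],[0,0,0,0.5,0.1,1.4,8.5],[0,0,0,0,0,2,8.5],[0,0,0,0,0,2,8.5],[0,0,0,0,0,2,8.5],[0,0,0,0,0,2,8.5],[0,0,0,0,0,2,8.5],[0,0,0,0,0,2,8.5],[0,0,0,0,0,1.5,8.5],[0,0,0,0,0,1.5,8.5],[0,0,0,0,0,0,8.5],[0,0,0,0,0,0,8.5]]]'

```text
time: 4.2
tcp_pos: [0.5075, 0.0363, 0.088]
eef_rot: [2.158, 2.283, 0.0]
force: [0.1, 0.1, -0.2]
width: 0.0852
grip_force: 0.0
```

Call:
send_rows --targets '[[[0,0,0,0,0,0,5.5],[0,0,0,0,0,0,5],[0,0,0,0,0,0,4.6],[0,0,0,0,0,0,4.2],[0,0,0,0,0,0,3.5],[0,0,0,0,0,0,3],[0,0,0,0,0,0,3],[0,0,0,0,0,0,3],[0,0,0,0,0,0,3],[0,0,0,0,0,0,3]]]' --squeeze 30

```text
time: 5.03
tcp_pos: [0.5073, 0.0362, 0.0883]
eef_rot: [2.157, 2.283, 0.002]
force: [-2.9, 1.1, 6.4]
width: 0.0447
grip_force: 29.3
```

Run:
```python
from h import *
snap('wrist','w3')
need([.63,.36,.2]); need([.63,.29,.2])
```

```text
turn [ 0.1 -0.  -0.4] shift cm [ 31.55  14.28 -11.17] tcp [0.5073 0.0362 0.0883]
 turn [ 0.1 -0.  -0.4] shift cm [ 24.56  13.84 -11.17] tcp [0.5073 0.0362 0.0883]
```

Call:
send_rows --targets '[[[0,0,0,0,0,-1,3],[0,0,0,0,0,-3,3],[0,0,0,0,0,-3,3],[0,0,0,2,1,-2,3],[0,0,0,3.3,1.5,0,3],[0,0,0,3.3,1.5,0,3],[0,0,0,3.3,1.5,0,3],[0,0,0,3.3,1.5,0,3],[0,0,0,3.3,1.5,0,3],[0,0,0,3.3,1.5,0,3],[0,0,0,3.3,1.5,0,3],[0,0,0,3.3,1.5,0,3]]]'

```text
time: 6.08
tcp_pos: [0.6206, 0.3287, 0.1781]
eef_rot: [2.157, 2.284, 0.0]
force: [0.1, -0.2, -1.9]
width: 0.0449
grip_force: 31.3
```

Call:
send_rows --targets '[[[0,0,0,2,0.9,0,3],[0,0,0,1.3,0.5,0,3],[0,0,0,0,0,1,3],[0,0,0,0,0,2,3],[0,0,0,0,0,2,3],[0,0,0,0,0,2,3],[0,0,0,0,0,2,3],[0,0,0,0,0,2,3],[0,0,0,0,0,0,3]]]'

```text
time: 6.83
tcp_pos: [0.6295, 0.3582, 0.0628]
eef_rot: [-2.157, -2.282, 0.012]
force: [-0.4, -0.7, -2.1]
width: 0.0449
grip_force: 31.3
```

Run:
```python
from h import *
need([.632,.362,.0335])
```

```text
turn [-0.4  0.2 -0.4] shift cm [0.36 0.27 2.93] tcp [0.6295 0.3582 0.0628]
```

Call:
send_rows --targets '[[[0,0,0,0.3,0.2,1.5,3],[0,0,0,0,0,1,3],[0,0,0,0,0,0.3,3],[0,0,0,0,0,0,3],[0,0,0,0,0,0,3]]]'

```text
time: 7.25
tcp_pos: [0.6346, 0.3639, 0.0397]
eef_rot: [2.157, 2.284, 0.001]
force: [0.6, -1.0, -1.2]
width: 0.0446
grip_force: 31.3
```

Call:
send_rows --targets '[[[0,0,0,0,0,0.4,3],[0,0,0,0,0,0.2,3],[0,0,0,0,0,0,3],[0,0,0,0,0,0,3]]]'

```text
time: 7.58
tcp_pos: [0.6346, 0.364, 0.0336]
eef_rot: [2.157, 2.284, 0.001]
force: [0.7, -0.0, -0.9]
width: 0.0445
grip_force: 31.0
```

Call:
send_rows --targets '[[[0,0,0,0,0,0.15,3],[0,0,0,0,0,0,3],[0,0,0,0,0,0.1,4],[0,0,0,0,0,0,5],[0,0,0,0,0,0,6.5],[0,0,0,0,0,0,8.5],[0,0,0,0,0,0,8.5],[0,0,0,0,0,0,8.5],[0,0,0,0,0,-2,8.5],[0,0,0,0,0,-4,8.5],[0,0,0,0,0,-4,8.5],[0,0,0,0,0,-4,8.5]]]'

```text
time: 8.58
tcp_pos: [0.6339, 0.3636, 0.1717]
eef_rot: [-2.157, -2.283, 0.002]
force: [0.8, 0.0, 0.3]
width: 0.085
grip_force: 0.0
```

Run:
```python
from h import *
snap('wrist','w4')
need([.5245,-.094,.2]);need([.5245,-.094,.088])
```

```text
turn [ 0.6 -0.3 -0.3] shift cm [-45.18 -14.2   -1.83] tcp [0.6378 0.3658 0.1817]
 turn [ 0.6 -0.3 -0.3] shift cm [-45.18 -14.2    9.37] tcp [0.6378 0.3658 0.1817]
```

View pics/w4.png

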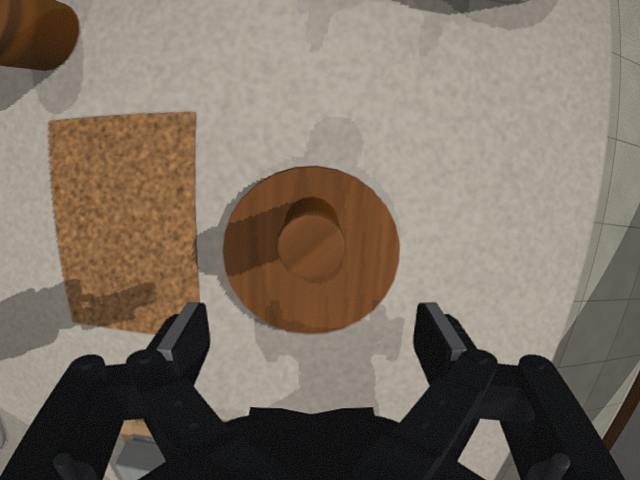

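Call:
send_rows --targets '[[[0,0,0,-3.7,-1.2,-1,8.5],[0,0,0,-3.7,-1.2,-1,8.5],[0,0,0,-3.7,-1.2,0,8.5],[0,0,0,-3.7,-1.2,0,8.5],[0,0,0,-3.7,-1.2,0,8.5],[0,0,0,-3.7,-1.2,0,8.5],[0,0,0,-3.7,-1.2,0,8.5],[0,0,0,-3.7,-1.2,0,8.5],[0,0,0,-3.7,-1.2,0,8.5],[0,0,0,-3.7,-1.2,0,8.5],[0,0,0,-3.7,-1.2,0,8.5],[0,0,0,-3.7,-1.1,0,8.5]]]'

```text
time: 9.63
tcp_pos: [0.5159, -0.0892, 0.1908]
eef_rot: [2.157, 2.284, 0.0]
force: [0.5, -0.8, -1.0]
width: 0.0848
grip_force: 0.0
```

Call:
send_rows --targets '[[[0,0,0,-0.4,0.1,0,8.5],[0,0,0,0,0,0,8.5],[0,0,0,0,0,0,8.5]]]'

```text
time: 9.88
tcp_pos: [0.5182, -0.0915, 0.1907]
eef_rot: [-2.159, -2.282, -0.001]
force: [-0.9, 0.3, -0.4]
width: 0.0849
grip_force: 0.0
```

Run:
```python
from h import *
c=K('wrist');b=snap('wrist','w5')
need([.5245,-.094,.2]);need([.5245,-.094,.088])
hsv=cv2.cvtColor(b,cv2.COLOR_BGR2HSV)
m=((hsv[...,0]<16)&(hsv[...,1]>120)&(hsv[...,2]>60)).astype(np.uint8);n,l,st,ce=cv2.connectedComponentsWithStats(m)
for i in range(1,n):
    if st[i,4]>400: print(st[i],ce[i].round())
```

```text
turn [ 0.  -0.  -0.4] shift cm [-0.35  0.6  -0.93] tcp [ 0.5183 -0.0908  0.1907]
 turn [ 0.  -0.  -0.4] shift cm [-0.35  0.6  10.27] tcp [ 0.5183 -0.0908  0.1907]
[ 283  211   77   95 5010] [322. 264.]
```

Call:
send_rows --targets '[[[0,0,0,-0.3,0.6,1,8.5],[0,0,0,0,0,2,8.5],[0,0,0,0,0,2,8.5],[0,0,0,0,0,2,8.5],[0,0,0,0,0,2,8.5],[0,0,0,0,0,1.3,8.5],[0,0,0,0,0,0,7],[0,0,0,0,0,0,5.5],[0,0,0,0,0,0,5],[0,0,0,0,0,0,4.6],[0,0,0,0,0,0,4.2],[0,0,0,0,0,0,3]]]'

```text
time: 10.93
tcp_pos: [0.5249, -0.0941, 0.0888]
eef_rot: [2.156, 2.283, 0.002]
force: [-1.2, 0.9, 4.6]
width: 0.0447
grip_force: 30.1
```

Call:
send_rows --targets '[[[0,0,0,0,0,0,3],[0,0,0,0,0,0,3],[0,0,0,0,0,0,3],[0,0,0,0,0,0,3]]]'

```text
time: 11.27
tcp_pos: [0.5249, -0.0941, 0.0887]
eef_rot: [2.157, 2.282, 0.002]
force: [-1.0, 1.0, 6.3]
width: 0.0447
grip_force: 29.9
```

Run:
```python
from h import *
need([.632,.292,.0335])
for p in [(312,249),]: pass
```

```text
turn [ 0.1  0.  -0.4] shift cm [37.87 13.12  5.52] tcp [ 0.5249 -0.0941  0.0887]
```

Call:
send_rows --targets '[[[0,0,0,0,0,-1,3],[0,0,0,0,0,-3,3],[0,0,0,0,0,-3,3],[0,0,0,2,0.7,-2,3],[0,0,0,3.5,1.2,0,3],[0,0,0,3.5,1.2,0,3],[0,0,0,3.5,1.2,0,3],[0,0,0,3.5,1.2,0,3],[0,0,0,3.5,1.2,0,3],[0,0,0,3.5,1.2,0,3],[0,0,0,3.5,1.2,0,3],[0,0,0,3.5,1.2,0,3]]]'

```text
time: 12.27
tcp_pos: [0.6101, 0.213, 0.1784]
eef_rot: [2.157, 2.283, 0.0]
force: [0.9, -0.8, -1.0]
width: 0.0443
grip_force: 31.3
```

Call:
send_rows --targets '[[[0,0,0,3.5,1.2,0,3],[0,0,0,2.5,0.9,0,3],[0,0,0,1.4,0.5,0,3],[0,0,0,0,0,1,3],[0,0,0,0,0,2,3],[0,0,0,0,0,2.5,3],[0,0,0,0,0,2.5,3],[0,0,0,0,0,2,3],[0,0,0,0,0,2,3],[0,0,0,0,0,1,3],[0,0,0,0,0,0,3],[0,0,0,0,0,0,3]]]'

```text
time: 13.27
tcp_pos: [0.6316, 0.2857, 0.0478]
eef_rot: [-2.158, -2.283, 0.002]
force: [0.4, 0.4, -1.1]
width: 0.0449
grip_force: 31.3
```

Call:
send_rows --targets '[[[0,0,0,0,0,1,3],[0,0,0,0,0,0.45,3],[0,0,0,0,0,0,3],[0,0,0,0,0,0.1,3],[0,0,0,0,0,0,4],[0,0,0,0,0,0,5],[0,0,0,0,0,0,6.5],[0,0,0,0,0,0,8.5],[0,0,0,0,0,0,8.5],[0,0,0,0,0,-2,8.5],[0,0,0,0,0,-4,8.5],[0,0,0,0,0,-4,8.5]]]'

```text
time: 14.27
tcp_pos: [0.6305, 0.286, 0.1316]
eef_rot: [-2.156, -2.283, 0.006]
force: [0.2, 0.5, 0.2]
width: 0.0852
grip_force: 0.0
```

Call:
send_rows --targets '[[[0,0,0,0,0,-4,8.5],[0,0,0,-2,0,-2,8.5],[0,0,0,-4,0,0,8.5],[0,0,0,-4,0,0,8.5],[0,0,0,-4,0,0,8.5],[0,0,0,-4,0,0,8.5],[0,0,0,-4,0,0,8.5],[0,0,0,-4,0,0,6],[0,0,0,0,0,0,6]]]'

```text
time: 15.02
tcp_pos: [0.6467, 0.0205, 0.1924]
eef_rot: [2.161, 2.278, -0.002]
force: [0.2, 0.3, -0.2]
width: 0.0636
grip_force: 0.0
```

Run:
```python
from h import *
c=K('wrist');b=snap('wrist','w6');t=snap('top','t1');s=snap('side','s1')
cv2.imwrite('pics/m1.png',np.hstack([cv2.resize(b,(400,300)),cv2.resize(t[165:285,190:350],(400,300),interpolation=2)]))
need([.663,-.0185,.2]);need([.663,-.0185,.035])
```

```text
turn [ 0.  -0.  -0.4] shift cm [-4.62  1.36 -0.77] tcp [0.6466 0.0267 0.1923]
 turn [ 0.  -0.  -0.4] shift cm [-4.62  1.36 15.73] tcp [0.6466 0.0267 0.1923]
```

View pics/m1.png

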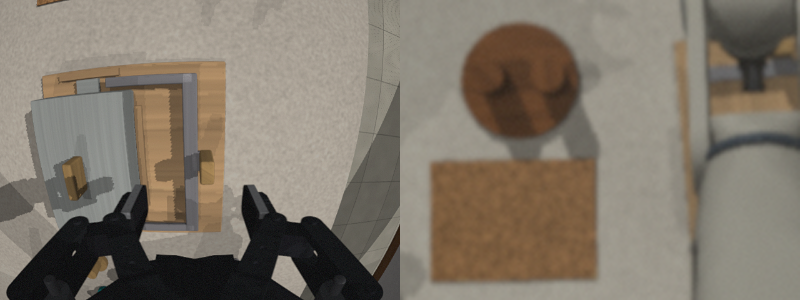

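Run:
```python
from h import *
c=K('wrist');b=snap('wrist','w7')
cv2.imwrite('pics/w7c.png',cv2.resize(b[60:400,40:400],(720,600) if 0 else (635,600),interpolation=2))
need([.663,-.0185,.035])
for u,v in [(331,258),(300,280)]: print(at('wrist',u,v,.07,c))
```

```text
turn [-0.  -0.  -0.4] shift cm [-4.71  1.36 15.72] tcp [0.6465 0.0276 0.1922]
[0.6622 0.0069 0.07  ]
[ 0.6394 -0.0126  0.07  ]
```

View pics/w7c.png

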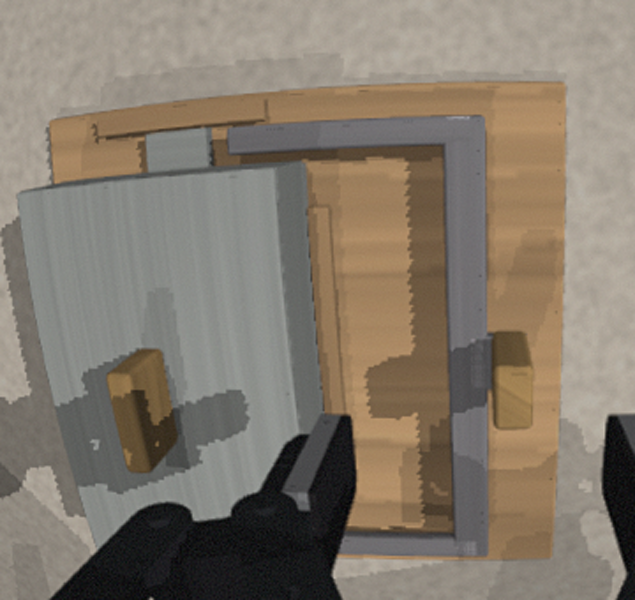

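Run:
```python
from h import *
T=lambda x,y:(40+x/1.764,60+y/1.764)
for x,y,z in [(514,398,.07),(484,118,.02),(485,556,.02)]: print(at('wrist',*T(x,y),z))
```

```text
[ 0.6643 -0.0152  0.07  ]
[0.6443 0.1051 0.02  ]
[ 0.6596 -0.1435  0.02  ]
```

Call:
send_rows --targets '[[[0,0,0,-2.3,0.7,1,6],[0,0,0,-2.2,0.7,2,6],[0,0,0,0,0,3,6],[0,0,0,0,0,3,6],[0,0,0,0,0,2,6],[0,0,0,0,0,2,6],[0,0,0,0,0,1.5,6],[0,0,0,0,0,1,6],[0,0,0,0,0,0,5],[0,0,0,0,0,0,4],[0,0,0,0,0,0,3],[0,0,0,0,0,0,2]]]'

```text
time: 16.22
tcp_pos: [0.664, -0.0168, 0.0386]
eef_rot: [2.156, 2.283, 0.002]
force: [-0.0, 0.5, 1.2]
width: 0.0205
grip_force: 0.0
```

Call:
send_rows --targets '[[[0,0,0,0,0,0,1],[0,0,0,0,0,0,1],[0,0,0,0,0,0,1],[0,0,0,0,0,0,1],[0,0,0,0,0,0,1]]]'

```text
time: 16.63
tcp_pos: [0.664, -0.0169, 0.0387]
eef_rot: [2.156, 2.283, 0.003]
force: [-1.7, 2.1, 6.1]
width: 0.0173
grip_force: 31.7
```

Call:
send_rows --targets '[[[0,0,0,0,-0.5,0,1],[0,0,0,0,-0.5,0,1],[0,0,0,0,-0.5,0,1],[0,0,0,0,-0.5,0,1],[0,0,0,0,-0.5,0,1],[0,0,0,0,-0.5,0,1],[0,0,0,0,-0.5,0,1],[0,0,0,0,-0.5,0,1],[0,0,0,0,-0.4,0,1],[0,0,0,0,-0.3,0,1],[0,0,0,0,-0.2,0,1],[0,0,0,0,0,0,1]]]'

```text
time: 17.63
tcp_pos: [0.6156, -0.0201, 0.0387]
eef_rot: [2.155, 2.282, 0.004]
force: [3.7, 0.8, 6.5]
width: 0.0178
grip_force: 32.1
```

Call:
send_rows --targets '[[[0,0,0,0,-0.15,0,1],[0,0,0,0,-0.15,0,1],[0,0,0,0,0,0,1],[0,0,0,0,0,0,1]]]'

```text
time: 17.97
tcp_pos: [0.6155, -0.0201, 0.0388]
eef_rot: [2.153, 2.279, 0.01]
force: [13.7, 1.8, -2.1]
width: 0.0172
grip_force: 32.7
```

Call:
send_rows --targets '[[[0,0,0,0,0.25,0,1],[0,0,0,0,0,0,2.5],[0,0,0,0,0,0,4],[0,0,0,0,0,0,5],[0,0,0,0,0,0,5],[0,0,0,0,0,-2,5],[0,0,0,0,0,-4,5],[0,0,0,0,0,-4,5],[0,0,0,0,-1,-4,5],[0,0,0,-1.5,-3.5,0,5],[0,0,0,-1.5,-3.5,0,5],[0,0,0,-1.5,-3.5,0,5]]]'

```text
time: 18.97
tcp_pos: [0.5001, -0.0716, 0.1778]
eef_rot: [2.156, 2.284, 0.001]
force: [0.7, -1.1, 1.0]
width: 0.0499
grip_force: 0.0
```

Call:
send_rows --targets '[[[0,0,0,0,-0.5,0,5],[0,0,0,0,0,0,5],[0,0,0,0,0,0,5]]]'

```text
time: 19.22
tcp_pos: [0.4969, -0.0718, 0.1776]
eef_rot: [2.158, 2.282, 0.001]
force: [0.5, 0.8, 0.5]
width: 0.0499
grip_force: 0.0
```

Run:
```python
from h import *
c=K('wrist');b=snap('wrist','w8')
cv2.imwrite('pics/w8c.png',b)
need([.494,-.0285,.076])
print(px('wrist',[.494,-.03,.103]),px('wrist',[.494,-.03,.067]))
```

```text
turn [ 0.1  0.  -0.4] shift cm [ 4.32 -0.08 10.16] tcp [ 0.4975 -0.0716  0.1776]
[309.9 186.6] [310.  178.4]
```

View pics/w8c.png

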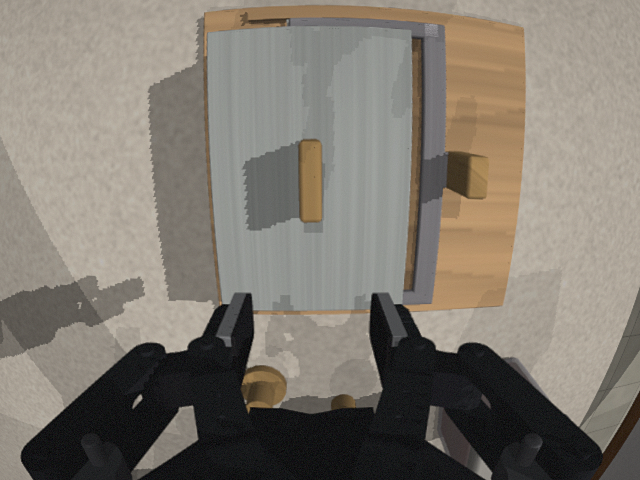

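Call:
send_rows --targets '[[[0,0,0,2.2,-0.1,1,5],[0,0,0,2.2,0,2,5],[0,0,0,0,0,2,5],[0,0,0,0,0,2,5],[0,0,0,0,0,1.5,5],[0,0,0,0,0,1.2,5],[0,0,0,0,0,0.7,5],[0,0,0,0,0,0,4],[0,0,0,0,0,0,3],[0,0,0,0,0,0,2],[0,0,0,0,0,0,1.2],[0,0,0,0,0,0,0.5]]]' --squeeze 80

```text
time: 20.27
tcp_pos: [0.4938, -0.0278, 0.0742]
eef_rot: [2.156, 2.283, 0.002]
force: [0.7, 0.6, 2.9]
width: 0.0128
grip_force: 78.4
```

Call:
send_rows --targets '[[[0,0,0,0,0,0,0.5],[0,0,0,0,0,0,0.5],[0,0,0,0,0,0,0.5],[0,0,0,0,0,0,0.5],[0,0,0,0,0,0,0.5],[0,0,0,0,0,0,0.5]]]'

```text
time: 20.77
tcp_pos: [0.4938, -0.0277, 0.0742]
eef_rot: [2.156, 2.283, 0.002]
force: [0.5, 1.4, 6.0]
width: 0.0123
grip_force: 78.8
```

Call:
send_rows --targets '[[[0,0,0,0,0,-0.3,0.5],[0,0,0,0,0,-0.4,0.5],[0,0,0,0,0,-0.4,0.5],[0,0,0,0,0,-0.4,0.5],[0,0,0,0,0,-0.4,0.5],[0,0,0,0,0,-0.4,0.5]]]'

```text
time: 21.27
tcp_pos: [0.4921, -0.0278, 0.0962]
eef_rot: [-2.157, -2.283, 0.001]
force: [1.1, -0.1, -15.5]
width: 0.0129
grip_force: 78.0
```

Call:
send_rows --targets '[[[0,0,0,0,0,-0.4,0.5],[0,0,0,0,0,-0.4,0.5],[0,0,0,0,0,-0.4,0.5],[0,0,0,0,0,-0.4,0.5],[0,0,0,0,0,-0.5,0.5],[0,0,0,0,0,-0.5,0.5],[0,0,0,0,0,-1,0.5],[0,0,0,0,0,-1,0.5],[0,0,0,0,0,-1,0.5],[0,0,0,0,0,-1,0.5],[0,0,0,0,0,-0.5,0.5],[0,0,0,0,0,0,0.5]]]'

```text
time: 22.27
tcp_pos: [0.4939, -0.0278, 0.169]
eef_rot: [2.156, 2.282, 0.003]
force: [-0.6, 0.1, -4.6]
width: 0.0126
grip_force: 79.8
```

Run:
```python
from h import *
snap('side','s2')
b=cv2.imread('pics/w7.png');print(get_state()['force'],get_state()['moment'])
need([.452,.335,.085],90)
need([.452,.335,.085],93.2)
```

```text
[-3.61761968e-03  2.46872736e-01 -4.62305120e+00] [-0.02584432 -0.00143827  0.03163978]
 turn [0.1 0.  3.3] shift cm [36.28 -4.13  8.31] tcp [ 0.4933 -0.0278  0.1681]
 turn [0.1 0.  0.1] shift cm [36.45 -2.1   8.31] tcp [ 0.4933 -0.0278  0.1681]
```

View pics/s2.png

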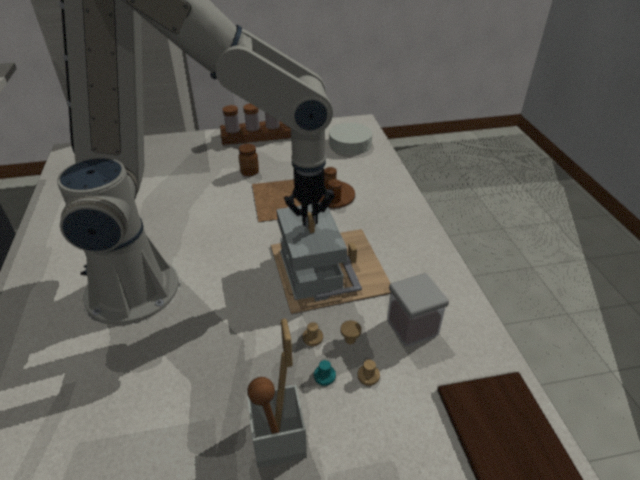

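Call:
send_rows --targets '[[[0,0,0,2,-0.1,0,0.5],[0,0,0,3.3,-0.2,0,0.5],[0,0,0,3.3,-0.2,0,0.5],[0,0,0,3.3,-0.2,0,0.5],[0,0,0,3.3,-0.2,0,0.5],[0,0,0,3.3,-0.2,0,0.5],[0,0,0,3.3,-0.2,0,0.5],[0,0,0,3.3,-0.2,0,0.5],[0,0,0,3.3,-0.2,0,0.5],[0,0,0,3.3,-0.2,0,0.5],[0,0,0,3.3,-0.2,0,0.5],[0,0,0,1.5,-0.1,0,0.5]]]'

```text
time: 23.32
tcp_pos: [0.4495, 0.3388, 0.1667]
eef_rot: [-2.155, -2.284, -0.001]
force: [0.3, 0.8, -4.0]
width: 0.0125
grip_force: 79.6
```

Call:
send_rows --targets '[[[0,0,0,0,0,1,0.5],[0,0,0,0,0,2,0.5],[0,0,0,0,0,2,0.5],[0,0,0,0,0,2,0.5],[0,0,0,0,0,1.5,0.5],[0,0,0,0,0,1,0.5],[0,0,0,0,0,0.5,0.5],[0,0,0,0,0,0,0.5],[0,0,0,0,0,0,0.5]]]'

```text
time: 24.07
tcp_pos: [0.4505, 0.3352, 0.0675]
eef_rot: [2.158, 2.283, -0.0]
force: [0.9, -0.2, -4.0]
width: 0.0126
grip_force: 79.4
```

Call:
send_rows --targets '[[[0,0,0,0,0,0.8,0.5],[0,0,0,0,0,0.5,0.5],[0,0,0,0,0,0.2,0.5],[0,0,0,0,0,0,0.5],[0,0,0,0,0,0,0.5]]]'

```text
time: 24.48
tcp_pos: [0.4513, 0.336, 0.0571]
eef_rot: [2.157, 2.283, 0.005]
force: [-12.0, -10.3, 49.8]
width: 0.0125
grip_force: 87.7
```

Call:
send_rows --targets '[[[0,0,0,0,0,-0.4,0.5],[0,0,0,0,0,0,0.5],[0,0,0,0,0,0,1.5]]]'

```text
time: 24.73
tcp_pos: [0.4507, 0.3358, 0.0568]
eef_rot: [2.157, 2.283, 0.003]
force: [-0.4, 0.0, -0.0]
width: 0.0155
grip_force: 0.0
```

Call:
send_rows --targets '[[[0,0,0,0,0,0,2.5],[0,0,0,0,0,0,4],[0,0,0,0,0,0,5],[0,0,0,0,0,-2,5],[0,0,0,0,0,-4,5],[0,0,0,0,0,-4,5],[0,0,0,-2,0,-3,5],[0,0,0,-4,0,0,5],[0,0,0,-2,0,0,5],[0,0,0,0,0,0,5],[0,0,0,0,0,0,5]]]'

```text
time: 25.65
tcp_pos: [0.4549, 0.2547, 0.1864]
eef_rot: [-2.16, -2.282, -0.0]
force: [0.2, 0.5, -1.3]
width: 0.0497
grip_force: 0.0
```

Run:
```python
from h import *
b=snap('wrist','w9');s=snap('side','s3')
cv2.imwrite('pics/m2.png',np.hstack([cv2.resize(b,(480,360)),cv2.resize(s[130:250,220:320],(300,360),interpolation=2)]))
print(pose()[0])
for P in [[.4513,.336,.082],[.4513,.336,.046]]:print(px('wrist',P)*.75)
```

```text
[0.45494955 0.25597885 0.18616179]
[234.975  91.95 ]
[234.75  92.4 ]
```

View pics/m2.png

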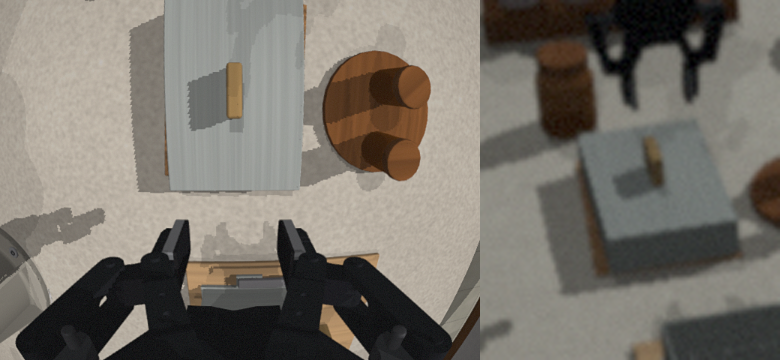

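Call:
send_rows --targets '[[[0,0,0,-3.8,-0.3,0,5],[0,0,0,-3.8,-0.3,0,5],[0,0,0,-3.8,-0.3,0,5],[0,0,0,-3.8,-0.3,0,5],[0,0,0,-3.8,-0.3,0,5],[0,0,0,-3.8,-0.3,0,5],[0,0,0,-3.8,-0.3,0,5],[0,0,0,-3.8,-0.3,0,5],[0,0,0,-3.8,-0.3,0,5],[0,0,0,-3.8,-0.3,0,5],[0,0,0,-3.8,-0.3,0,5],[0,0,0,-3.8,-0.3,0,5]]]'

```text
time: 26.75
tcp_pos: [0.4451, -0.2031, 0.186]
eef_rot: [-2.156, -2.285, -0.0]
force: [0.8, 0.9, -0.2]
width: 0.0503
grip_force: 0.0
```

Call:
send_rows --targets '[[[0,0,0,-3.8,-0.1,0,5],[0,0,0,-3.5,0,0,5],[0,0,0,-2,0,0,5],[0,0,0,0,0,0,5],[0,0,0,0,0,0,5],[0,0,0,0,0,0,5],[0,0,0,0,0,0,5]]]'

```text
time: 27.33
tcp_pos: [0.4491, -0.2933, 0.186]
eef_rot: [-2.155, -2.284, -0.0]
force: [0.2, -0.3, -0.7]
width: 0.05
grip_force: 0.0
```

Run:
```python
from h import *
b=snap('wrist','w10')
need([.4535,-.266,.018])
for P in [[.4535,-.266,.046],[.5437,-.288,.046]]:print(px('wrist',P))
```

```text
turn [-0.  -0.  -0.3] shift cm [ 2.7   0.61 16.81] tcp [ 0.4491 -0.2933  0.1861]
[319.6 192. ]
[427.6 226.3]
```

View pics/w10.png

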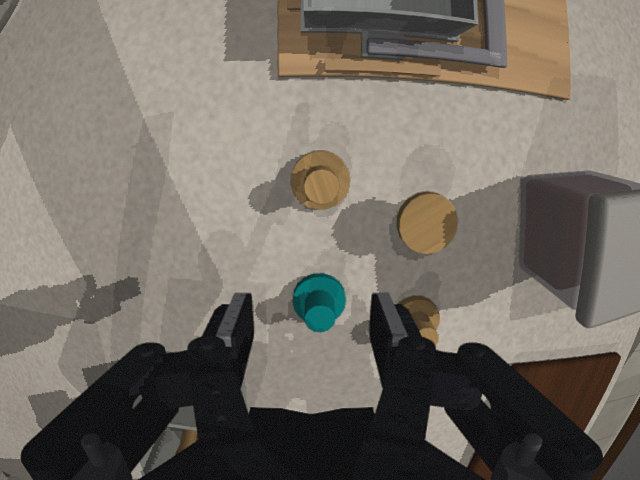

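Call:
send_rows --targets '[[[0,0,0,1.5,0.4,1,5],[0,0,0,1.4,0.3,3,5],[0,0,0,0,0,3.5,5],[0,0,0,0,0,3.5,5],[0,0,0,0,0,2.5,5],[0,0,0,0,0,1.5,5],[0,0,0,0,0,1,5],[0,0,0,0,0,0.6,5],[0,0,0,0,0,0,5],[0,0,0,0,0,0,4],[0,0,0,0,0,0,3],[0,0,0,0,0,0,2]]]' --squeeze 25

```text
time: 28.38
tcp_pos: [0.4551, -0.2657, 0.0215]
eef_rot: [2.156, 2.282, 0.001]
force: [0.9, -0.5, 4.0]
width: 0.0272
grip_force: 24.5
```

Call:
send_rows --targets '[[[0,0,0,0,0,0,1.5],[0,0,0,0,0,0,1.5],[0,0,0,0,0,0,1.5],[0,0,0,0,0,0,1.5]]]'

```text
time: 28.72
tcp_pos: [0.4551, -0.2657, 0.0215]
eef_rot: [2.156, 2.282, 0.001]
force: [0.1, 2.2, 7.1]
width: 0.0274
grip_force: 24.8
```

```bash
cat >> h.py <<'E'
B=np.array([.4938,-.0275]); by=np.array([-.063,.998]); bx=np.array([.998,.063])
E
python3 - <<'E'
from h import *
need([*(B+.046*by),.032])
E
```

```text
turn [ 0.1  0.1 -0.4] shift cm [28.13  5.36 -1.05] tcp [ 0.4551 -0.2657  0.0215]
```

Call:
send_rows --targets '[[[0,0,0,0,0,-1,1.5],[0,0,0,0,0,-3,1.5],[0,0,0,0,0,-4,1.5],[0,0,0,2,0.4,-2,1.5],[0,0,0,3.6,0.7,0,1.5],[0,0,0,3.6,0.7,0,1.5],[0,0,0,3.6,0.7,0,1.5],[0,0,0,3.6,0.7,0,1.5],[0,0,0,3.6,0.7,0,1.5],[0,0,0,3.6,0.7,0,1.5],[0,0,0,3,0.5,0,1.5],[0,0,0,1.5,0.3,0,1.5]]]'

```text
time: 29.72
tcp_pos: [0.4925, 0.0212, 0.1213]
eef_rot: [2.155, 2.285, 0.002]
force: [0.1, -0.3, 0.1]
width: 0.0271
grip_force: 24.9
```

Call:
send_rows --targets '[[[0,0,0,0,0,0,1.5],[0,0,0,0,0,0,1.5],[0,0,0,0,0,0,1.5]]]'

```text
time: 29.97
tcp_pos: [0.4921, 0.0176, 0.1207]
eef_rot: [2.157, 2.284, -0.0]
force: [-0.9, -0.4, -1.0]
width: 0.0272
grip_force: 24.8
```

Run:
```python
from h import *
b=snap('wrist','w11')
need([*(B+.046*by),.0355])
for x in(-.0625,.0625):
  for y in (-.096,.096): print(px('wrist',[*(B+x*bx+y*by),.063]))
```

```text
turn [ 0.   0.  -0.4] shift cm [ 0.12 -0.12  8.51] tcp [0.4921 0.0173 0.1206]
[231.  431.3]
[198.  177.3]
[392.6 430.4]
[421.  175.5]
```

View pics/w11.png

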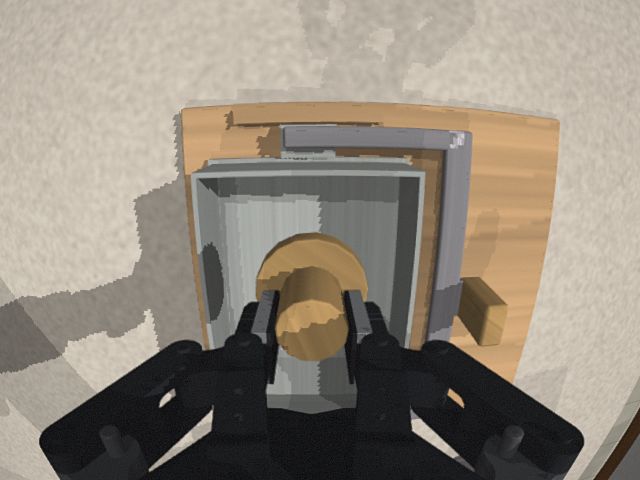

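Call:
send_rows --targets '[[[0,0,0,0.1,-0.1,1.5,1.5],[0,0,0,0,0,2.5,1.5],[0,0,0,0,0,2,1.5],[0,0,0,0,0,1.5,1.5],[0,0,0,0,0,0.8,1.5],[0,0,0,0,0,0,1.5],[0,0,0,0,0,0,1.5]]]'

```text
time: 30.6
tcp_pos: [0.4912, 0.0185, 0.0374]
eef_rot: [-2.159, -2.282, 0.001]
force: [-0.1, 0.4, -0.2]
width: 0.027
grip_force: 25.3
```

Call:
send_rows --targets '[[[0,0,0,0,0,0.15,1.5],[0,0,0,0,0,0.1,1.5],[0,0,0,0,0,0,2.2],[0,0,0,0,0,0,3],[0,0,0,0,0,0,4],[0,0,0,0,0,0,5],[0,0,0,0,0,0,5],[0,0,0,0,0,-2,5],[0,0,0,0,0,-4,5],[0,0,0,0,0,-4,5],[0,0,0,0,0,-3,5],[0,0,0,0,0,0,5]]]'

```text
time: 31.6
tcp_pos: [0.4948, 0.0194, 0.1707]
eef_rot: [2.153, 2.279, 0.011]
force: [0.9, 0.8, 0.9]
width: 0.0502
grip_force: 0.0
```

Run:
```python
from h import *
need([.558,-.44,.17])
```

```text
turn [ 0.5  0.  -0.3] shift cm [-46.25   3.42   0.07] tcp [0.4948 0.0194 0.1707]
```

Call:
send_rows --targets '[[[0,0,0,-3.8,0.3,0,5],[0,0,0,-3.8,0.3,0,5],[0,0,0,-3.8,0.3,0,5],[0,0,0,-3.8,0.3,0,5],[0,0,0,-3.8,0.3,0,5],[0,0,0,-3.8,0.3,0,5],[0,0,0,-3.8,0.3,0,5],[0,0,0,-3.8,0.3,0,5],[0,0,0,-3.8,0.3,0,5],[0,0,0,-3.8,0.3,0,5],[0,0,0,-3.8,0.3,0,5],[0,0,0,-3.5,0.2,0,5]]]'

```text
time: 32.6
tcp_pos: [0.5517, -0.4332, 0.1642]
eef_rot: [-2.158, -2.283, 0.0]
force: [1.1, -0.7, 0.1]
width: 0.05
grip_force: 0.0
```

Call:
send_rows --targets '[[[0,0,0,0,0,0,5],[0,0,0,0,0,0,5],[0,0,0,0,0,0,5]]]'

```text
time: 32.85
tcp_pos: [0.5513, -0.4305, 0.1639]
eef_rot: [-2.157, -2.282, -0.0]
force: [0.4, 0.8, 0.4]
width: 0.0499
grip_force: 0.0
```

Run:
```python
from h import *
c=K('wrist');b=snap('wrist','w12')
need([.5588,-.396,.019])
u,v=px('wrist',[.5588,-.396,.046]);print(u,v)
u,v=int(u),int(v);cv2.imwrite('pics/w12c.png',cv2.resize(b[v-60:v+60,u-80:u+80],(480,360),interpolation=2));print(u,v)
```

```text
turn [-0.1 -0.1 -0.3] shift cm [ 3.34  0.95 14.52] tcp [ 0.5515 -0.4299  0.1642]
325.0 188.6
325 188
```

View pics/w12c.png

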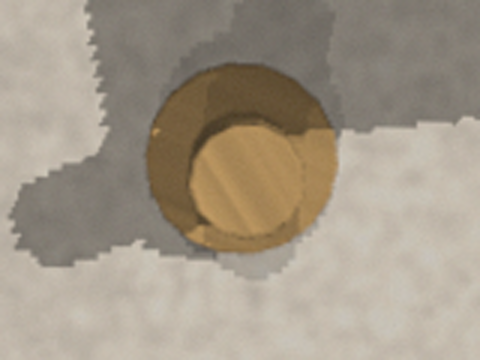

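Call:
send_rows --targets '[[[0,0,0,1.7,0.5,1,5],[0,0,0,1.6,0.5,3,5],[0,0,0,0,0,3,5],[0,0,0,0,0,3,5],[0,0,0,0,0,2,5],[0,0,0,0,0,1.2,5],[0,0,0,0,0,1,5],[0,0,0,0,0,0,5],[0,0,0,0,0,0,4],[0,0,0,0,0,0,3],[0,0,0,0,0,0,2],[0,0,0,0,0,0,1.5]]]'

```text
time: 33.9
tcp_pos: [0.561, -0.3982, 0.0245]
eef_rot: [2.156, 2.281, 0.001]
force: [0.1, 0.7, 4.9]
width: 0.0266
grip_force: 25.1
```

Call:
send_rows --targets '[[[0,0,0,0,0,0,1.5],[0,0,0,0,0,0,1.5],[0,0,0,0,0,0,1.5]]]'

```text
time: 34.15
tcp_pos: [0.561, -0.3983, 0.0244]
eef_rot: [2.156, 2.282, 0.001]
force: [-0.2, 1.1, 7.5]
width: 0.0271
grip_force: 25.2
```

Run:
```python
from h import *
p=pose()[0]; need([*(B-.046*by),p[2]+.1])
```

```text
turn [ 0.1  0.1 -0.4] shift cm [ 32.82  -4.38 -10.  ] tcp [ 0.561  -0.3983  0.0244]
```

Call:
send_rows --targets '[[[0,0,0,0,0,-1,1.5],[0,0,0,0,0,-3,1.5],[0,0,0,0,0,-4,1.5],[0,0,0,2,-0.3,-2,1.5],[0,0,0,3.7,-0.5,0,1.5],[0,0,0,3.7,-0.5,0,1.5],[0,0,0,3.7,-0.5,0,1.5],[0,0,0,3.7,-0.5,0,1.5],[0,0,0,3.7,-0.5,0,1.5],[0,0,0,3.7,-0.5,0,1.5],[0,0,0,3.7,-0.5,0,1.5],[0,0,0,3,-0.4,0,1.5]]]'

```text
time: 35.15
tcp_pos: [0.4995, -0.0894, 0.1236]
eef_rot: [2.157, 2.284, 0.0]
force: [0.2, 0.1, -0.9]
width: 0.0269
grip_force: 24.8
```

Call:
send_rows --targets '[[[0,0,0,1.7,-0.2,0,1.5],[0,0,0,0,0,0,1.5],[0,0,0,0,0,0,1.5],[0,0,0,0,0,0,1.5]]]'

```text
time: 35.48
tcp_pos: [0.4981, -0.0752, 0.1234]
eef_rot: [2.156, 2.283, 0.001]
force: [-0.6, -0.5, -0.5]
width: 0.0269
grip_force: 24.8
```

Run:
```python
from h import *
snap('wrist','w13')
need([*(B-.046*by),.0384])
```

```text
turn [ 0.   0.  -0.4] shift cm [ 0.21 -0.12  8.48] tcp [ 0.498  -0.0755  0.1232]
```

Call:
send_rows --targets '[[[0,0,0,0.2,-0.1,1.5,1.5],[0,0,0,0,0,2.5,1.5],[0,0,0,0,0,2,1.5],[0,0,0,0,0,1.5,1.5],[0,0,0,0,0,0.8,1.5],[0,0,0,0,0,0,1.5],[0,0,0,0,0,0,1.5]]]'

```text
time: 36.12
tcp_pos: [0.4966, -0.0734, 0.0397]
eef_rot: [-2.158, -2.282, 0.0]
force: [-0.0, 0.4, 0.3]
width: 0.0269
grip_force: 25.7
```

Call:
send_rows --targets '[[[0,0,0,0,0,0.1,1.5],[0,0,0,0,0,0.05,1.5],[0,0,0,0,0,0,2.2],[0,0,0,0,0,0,3],[0,0,0,0,0,0,4],[0,0,0,0,0,0,5],[0,0,0,0,0,0,5],[0,0,0,0,0,-2,5],[0,0,0,0,0,-4,5],[0,0,0,0,0,-4,5],[0,0,0,0,0,-3,7],[0,0,0,0,0,0,8]]]'

```text
time: 37.12
tcp_pos: [0.5, -0.0731, 0.1743]
eef_rot: [2.152, 2.278, 0.008]
force: [1.5, -0.1, 0.1]
width: 0.0726
grip_force: 0.0
```

Run:
```python
from h import *
b=snap('wrist','w14'); c=K('wrist')
need([.544,-.286,.1]);need([.544,-.286,.022])
# check the two lows: bright tan plug tops near the expected pixels
hsv=cv2.cvtColor(b,cv2.COLOR_BGR2HSV)
for y in(.046,-.046): print('exp',px('wrist',[*(B+y*by),.06]),px('wrist',[*(B+y*by),.026]))
m=((abs(hsv[...,0].astype(int)-17)<6)&(hsv[...,1]>90)&(hsv[...,2]>70)).astype(np.uint8);n,l,st,ce=cv2.connectedComponentsWithStats(m)
for i in range(1,n):
    if st[i,4]>300: print(st[i],ce[i].round())
```

```text
turn [ 0.4  0.1 -0.3] shift cm [-21.55   3.18   7.17] tcp [ 0.4987 -0.0729  0.1717]
 turn [ 0.4  0.1 -0.3] shift cm [-21.55   3.18  14.97] tcp [ 0.4987 -0.0729  0.1717]
exp [306.9 105.7] [307.1 108.2]
exp [308.  236.2] [308.1 224.1]
[  198     2   325   308 27805] [431. 138.]
[ 391   35   27  254 4267] [406. 161.]
[ 273   70   66   65 3335] [305. 102.]
[ 275  187   63   62 3047] [306. 218.]
[ 224  303  176   11 1337] [300. 309.]
```

Call:
send_rows --targets '[[[0,0,0,-3.6,0.5,0,8],[0,0,0,-3.6,0.5,0,8],[0,0,0,-3.6,0.5,0,8],[0,0,0,-3.6,0.5,0,8],[0,0,0,-3.6,0.6,0,8],[0,0,0,-3.6,0.6,1,8],[0,0,0,0,0,2,8],[0,0,0,0,0,3,8],[0,0,0,0,0,2,8],[0,0,0,0,0,0,8],[0,0,0,0,0,0,8],[0,0,0,0,0,0,8]]]'

```text
time: 38.17
tcp_pos: [0.5409, -0.2865, 0.0887]
eef_rot: [2.157, 2.284, 0.0]
force: [1.0, 0.1, -0.3]
width: 0.0801
grip_force: 0.0
```

Run:
```python
from h import *
b=snap('wrist','w15'); c=K('wrist')
need([.544,-.287,.018])
hsv=cv2.cvtColor(b,cv2.COLOR_BGR2HSV)
print('exp',px('wrist',[.544,-.287,.046]))
m=((abs(hsv[...,0].astype(int)-17)<6)&(hsv[...,1]>90)&(hsv[...,2]>70)).astype(np.uint8);n,l,st,ce=cv2.connectedComponentsWithStats(m)
for i in range(1,n):
    if st[i,4]>300: print(st[i],ce[i].round())
```

```text
turn [ 0.1  0.  -0.3] shift cm [-0.05  0.26  7.14] tcp [ 0.5414 -0.2867  0.0894]
exp [316.8 272.7]
[  124     0   432    78 19854] [350.  37.]
[ 271  222   94   92 6605] [318. 268.]
```

Call:
send_rows --targets '[[[0,0,0,0,0.3,2,8],[0,0,0,0,0,2.5,8],[0,0,0,0,0,1.8,8],[0,0,0,0,0,0.8,8],[0,0,0,0,0,0,7],[0,0,0,0,0,0,6],[0,0,0,0,0,0,5.4],[0,0,0,0,0,0,5],[0,0,0,0,0,0,4.5],[0,0,0,0,0,0,4],[0,0,0,0,0,0,4],[0,0,0,0,0,0,4]]]'

```text
time: 39.22
tcp_pos: [0.5448, -0.2869, 0.0191]
eef_rot: [2.156, 2.282, 0.001]
force: [0.3, 1.5, 6.3]
width: 0.0509
grip_force: 25.5
```

Run:
```python
from h import *
p=pose()[0]; need([*B,p[2]+.1])
```

```text
turn [ 0.1  0.1 -0.3] shift cm [ 26.21  -3.46 -10.  ] tcp [ 0.5448 -0.2869  0.0191]
```

Call:
send_rows --targets '[[[0,0,0,0,0,-1,4],[0,0,0,0,0,-3,4],[0,0,0,0,0,-4,4],[0,0,0,2,-0.2,-2,4],[0,0,0,3.6,-0.5,0,4],[0,0,0,3.6,-0.5,0,4],[0,0,0,3.6,-0.5,0,4],[0,0,0,3.6,-0.5,0,4],[0,0,0,3.6,-0.5,0,4],[0,0,0,3.6,-0.5,0,4],[0,0,0,2.6,-0.3,0,4],[0,0,0,0,0,0,4]]]'

```text
time: 40.22
tcp_pos: [0.4927, -0.0231, 0.1183]
eef_rot: [-2.154, -2.286, -0.001]
force: [-0.0, -0.6, -0.9]
width: 0.0508
grip_force: 26.4
```

Call:
send_rows --targets '[[[0,0,0,0,0,0,4],[0,0,0,0,0,0,4],[0,0,0,0,0,0,4]]]'

```text
time: 40.47
tcp_pos: [0.4944, -0.0276, 0.1178]
eef_rot: [2.158, 2.282, 0.001]
force: [0.3, -0.6, -0.8]
width: 0.051
grip_force: 26.4
```

Run:
```python
from h import *
print(get_state()['width'],get_state()['grip_force']);need([*B,.0331])
```

```text
0.05104800849797558 26.393509805202484
 turn [ 0.1  0.  -0.4] shift cm [ 0.01 -0.06  8.47] tcp [ 0.4944 -0.0276  0.1178]
```

Call:
send_rows --targets '[[[0,0,0,0,0,1.5,4],[0,0,0,0,0,2,4],[0,0,0,0,0,2,4],[0,0,0,0,0,1.5,4],[0,0,0,0,0,0.8,4],[0,0,0,0,0,0.4,4],[0,0,0,0,0,0,4],[0,0,0,0,0,0,4]]]'

```text
time: 41.13
tcp_pos: [0.4943, -0.0271, 0.0357]
eef_rot: [2.158, 2.283, 0.0]
force: [-0.1, 0.8, -0.4]
width: 0.051
grip_force: 26.4
```

Call:
send_rows --targets '[[[0,0,0,0,0,0.15,4],[0,0,0,0,0,0.1,4],[0,0,0,0,0,0,4.7],[0,0,0,0,0,0,5.4],[0,0,0,0,0,0,6],[0,0,0,0,0,0,6.5],[0,0,0,0,0,0,6.5],[0,0,0,0,0,-1,6.5],[0,0,0,0,0,-3,6.5],[0,0,0,0,0,-4,6.5],[0,0,0,0,0,-4,6.5],[0,0,0,0,0,-2,6.5]]]'

```text
time: 42.13
tcp_pos: [0.4954, -0.0268, 0.1777]
eef_rot: [2.155, 2.281, 0.005]
force: [1.2, 0.4, 0.3]
width: 0.0651
grip_force: 0.0
```

Call:
send_rows --targets '[[[0,0,0,-3,0,-1,6.5],[0,0,0,-3,0,0,6.5],[0,0,0,0,0,0,6.5],[0,0,0,0,0,0,6.5]]]'

```text
time: 42.47
tcp_pos: [0.4973, -0.0876, 0.1837]
eef_rot: [2.16, 2.281, 0.001]
force: [-1.0, 0.3, -0.1]
width: 0.0651
grip_force: 0.0
```

Run:
```python
from h import *
b=snap('wrist','w16');s=snap('side','s4')
print(pose()[0])
for y,z in((.046,.026),(.046,.06),(0,.06),(-.046,.026),(-.046,.06)): print('exp',y,z,px('wrist',[*(B+y*by),z]))
hsv=cv2.cvtColor(b,cv2.COLOR_BGR2HSV)
m=((abs(hsv[...,0].astype(int)-17)<6)&(hsv[...,1]>90)&(hsv[...,2]>70)).astype(np.uint8);n,l,st,ce=cv2.connectedComponentsWithStats(m)
for i in range(1,n):
    if st[i,4]>150: print(st[i],ce[i].round())
# head of the high stopper: circle fit
g=cv2.GaussianBlur(cv2.cvtColor(b,cv2.COLOR_BGR2GRAY),(5,5),1)
print(cv2.HoughCircles(g[60:330,210:400],cv2.HOUGH_GRADIENT,1,15,param1=80,param2=18,minRadius=15,maxRadius=45)+np.array([210,60,0]))
# lid unchanged between s3 and s4? trivet too
a=cv2.imread('pics/s3.png')
for nm,(r0,r1,c0,c1) in dict(lid=(165,225,250,305),jars=(165,210,310,360)).items():
    t=a[r0:r1,c0:c1];R=cv2.matchTemplate(s[r0-12:r1+12,c0-12:c1+12],t,5);_,v,_,l=cv2.minMaxLoc(R);print(nm,round(v,3),l[0]-12,l[1]-12)
```

```text
[ 0.49683884 -0.08631104  0.18292762]
exp 0.046 0.026 [311.8  93. ]
exp 0.046 0.06 [311.8  88.6]
exp 0 0.06 [312.3 152.5]
exp -0.046 0.026 [312.6 205.4]
exp -0.046 0.06 [312.7 214.9]
[  206     0   317   297 27226] [431. 147.]
[ 396   22   24  249 4087] [409. 146.]
[ 276   55   71  175 9510] [311. 142.]
[[[312.5        148.5         35.29999924]
  [311.5        209.5         18.        ]
  [310.5         88.5         32.09999847]
  [260.5        173.5         26.60000038]
  [254.5        107.5         16.        ]]]
lid 0.551 -1 0
jars 0.756 -1 0
```

Run:
```python
from h import *
t=snap('top','t2');hsv=cv2.cvtColor(t,cv2.COLOR_BGR2HSV)
c=px('top',[.451,.335,.082]);m0=px('top',[.451,.335,.05]);print('fin exp',c,'lid exp',m0)
roi=t[215:295,185:290]; h=hsv[215:295,185:290].astype(int)
print('bg gray sample',t[300,250],'lid sample',t[int(m0[1])+8,int(m0[0])+20], t[int(m0[1])-5,int(m0[0])-15])
# lid: bluish relative to the table
d=roi[...,0].astype(int)-roi[...,2]
m=(d>-2).astype(np.uint8); n,l,st,ce=cv2.connectedComponentsWithStats(m)
for i in range(1,n):
    if st[i,4]>60:print('blue',st[i]+[185,215,0,0,0],ce[i]+[185,215])
k=np.argmax(st[1:,4])+1; print(cv2.minAreaRect(np.argwhere(l==k)[:,::-1].astype(np.float32)))
m=((h[...,0]<25)&(h[...,1]>70)).astype(np.uint8);n,l,st,ce=cv2.connectedComponentsWithStats(m)
for i in range(1,n):
    if st[i,4]>8:print('tan',st[i]+[185,215,0,0,0],ce[i]+[185,215])
for x in(-1,1):
  for y in(-1,1): print(px('top',[.451+x*.0705,.335+y*.104,.046]))
```

```text
fin exp [232.6 252.1] lid exp [234.2 252.4]
bg gray sample [140 151 155] lid sample [128 132 127] [117 121 116]
blue [ 202  229   67   47 2442] [235.21498771 252.2997543 ]
((50.012298583984375, 37.135250091552734), (41.73698043823242, 63.73716354370117), 84.80557250976562)
tan [223 215  29   5 109] [237.21100917 216.6146789 ]
tan [202 229  25   4  49] [213.67346939 230.2244898 ]
tan [226 250  15   5  57] [233.10526316 251.59649123]
tan [222 273  47   4  99] [249.2020202  274.86868687]
[266.8 273.7]
[202.3 275. ]
[266.3 230.1]
[202.2 231.4]
```

Run:
```python
from h import *
print(finish_job())
```

```text
the job is handed in; nothing more can be done
None
```

The job is handed in with every step done, though the result of the judging was not shown. Final camera measurements put both jars on the trivet, the lid centred on the mat, and the three stoppers (only three were present) in one row in the box; the fork was pushed to its stop before the lid came off.

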